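# Fit the keyed rotor into the tripped tablet counter

## Robot

A 6-joint arm with a two-finger parallel gripper is mounted at the origin on the work surface. World frame = base frame: x ahead of the robot, y to its left, z up, the work surface at z = 0. Lengths are in m, angles in rad, forces in N, time in s.
With the tool pointing down it reaches from about 0.3 to 0.875 m from the base axis. Payload 6.4 kg.
Tool frame: the origin (TCP) lies on the centre line of the jaws, within the pads' length; the fingertips stand 22 mm ahead of it and the grasp point (between the pads) lies 3 mm ahead of it; z points along the fingers, y is the line along which they close (so a half turn about z gives the same grasp; the last joint's range is limited). The gripper opens to 85 mm and grips with 20 to 120 N. Pads are 22 mm wide; open, the fingers measure 114 mm over their backs; the gripper's body (76 mm by 85 mm) begins 54 mm behind the grasp point. The pads swing forward as they close: fully open they stand 13 mm farther back than shut.
Start: joints at [1.067, 0.181, 1.607, -0, 1.354, -0.206], TCP at [0.169, 0.55, 0.253] pointing down, gripper open.
Joint ranges: [-2.99, 2.99], [-0.89, 2.07], [0.3, 2.58], [-1.14, 4.28], [0, 2.63], [-3.12, 3.12]. Speed limits (rad/s): [2.57, 2.57, 3.01, 3.14, 3.14, 3.14].

## Interface

Orientations are given as a unit quaternion [w, x, y, z].
In Python, from bench import ctrl gives the robot as it stands. The module is installed in compiled form; this text tells all that it offers.
- The arm moves only by the tool servo_tool, never from a script. Its argument "commands" is a list of rows, each a list of 3 entries, a list of its own where there are three numbers: the shift along the tool's x, y, z in mm, then the turn about the tool's z in rad, then the finger opening in mm, from 0 to 85.4. In form: [[[dx, dy, dz], turn, jaw], ...]. A call has 1 to 20 rows; each row shifts and turns the commanded pose from where the row before left it, along the tool's axes as they then stand; what a row does not reach is not made up. A row lasts 1/8 s, in which the tool goes at most 62.5 mm and 10.7 degrees, less where a joint would pass 70% of its speed; a pose out of reach is approached as far as the arm can. A call with a gripper value outside its range is refused whole. The fingers move at their own pace and stop on an object; the grip force is fixed at half the most. Time passes only in rows, so rows that do not move let the fingers close. It gives the time, the measured TCP pose, the force, the opening and the grip force at its end, in the units of the state.
- ctrl.get_obs(): the state, without advancing time (a new reading comes with each control period).
- ctrl.camera(name): name is "scene" or "top" or "wrist"; returns a dict with "color" (420x560x3 uint8, red, green, blue), "z_map" (420x560 float32, m along the optical axis (not along the pixel's ray), 0 where there is no reading), "fx", "fy", "cx", "cy" (pixels), "k1" (the pictures are not rectified: a ray, as slopes to the right and down, at radius r is drawn at 1 + k1 r^2 times it, then the intrinsics apply), "R" (3x3) and "t" (3): a world point X has camera coordinates R X + t. Camera axes: x right, y down, z forward; pixel columns grow to the right and rows downward; lengths in m; the calibration is good to about 2 mm. A picture is of the moment at which its call begins.
- ctrl.hand_in(): hands the job in; it is judged then, once.
The state is a dict: "time_s": time; "q": joint angles; "dq": joint speeds; "joint_efforts": joint torques, N m; "eef_pos": TCP position; "eef_rot": TCP orientation; "wrist_force": force on the tool from outside, world axes, zero at the start; "torque": the same for the moment, N m; "opening": opening from 0.0 (shut) to 1.0 (fully open); "grasp_force": force on a finger pad.
Only numpy, scipy, OpenCV 4.12 (cv2) and the standard library are available. Lean on these libraries where they do the work, as an engineer would, in place of code of your own. Each camera call takes 0.05 s, during which the arm holds its last target. There are 200 camera calls.

## Task

The tablet counter's drive has tripped: press its mushroom stop button all the way down, then twist the button's head clockwise to its stop to reset it. Then take the large rotor (the one with the bar grip and the keyed shaft) off its stand, push its shaft upright into the counter's hub, turning it until the key slips into the keyway, and push on against the ejector spring until the disc sits flush on the hub. Finish still gripping the rotor and pressing it fully home, and leave the other things on the table where they are.

Things in the scene. Friction and masses are not known exactly. Their poses are not given: they have to be found in the camera images.
- counter: white tablet counter fixed to the table, deck 220 (x) x 280 (y) mm, 30 high; origin at the centre of its underside on the table, its front faces its own -x (towards the robot), yaw within 12 degrees. Along the rear of the deck (55 mm deep) stands a housing whose top is 85 mm above the table
- stop_head (a point): centre of the stop button's mushroom head: round, black, 40 mm across, 16 thick (8 below to 8 above this point), a small ridge 6 mm high across its top; on a 22 mm neck, 25 mm free below the head. This point is 94 mm above the table when released. The head can be gripped round its rim from above, pushed down and turned
- stop_base (a point): centre of the top of the stop button's fixed grey housing, 56 x 56 mm, 60 mm above the table, at the left of the counter's deck (its +y side); the neck comes out of it
- stop_press (a joint): how far the mushroom is pushed down, m: 0 released, 0.008 at the bottom; the spring pushes back with 1.4 N at the top and 4.2 N at the bottom and lifts it again by itself (no latch)
- stop_twist (a joint): how far the mushroom head has been twisted clockwise seen from above, rad: 0 at the start, 0.79 (45 degrees) at its stop; friction 0.04 N m, stays where it is left
- hub_mouth (a point): centre of the mouth of the steel drive hub's bore, at the right of the deck (the counter's -y side), 75 mm above the table; axes as the counter's (not the keyway's). The hub is round, 64 mm across, 45 mm high above the deck, and does not turn. Its bore is upright, 18 mm wide, 45 mm deep
- hub_floor (a point): centre of the bore's bottom, 45 mm below the mouth. One keyway, 8.5 mm wide, reaching 15.5 mm from the axis, runs the bore's full depth, open at the top. The hub was left at any angle: the keyway points within 0.6 rad either way of the counter's -x. Look for the slot in the hub's face, or turn the shaft with the key pressed lightly on the face; the fit allows 0.1 rad either way
- ejector (a joint): how far the spring ejector pin at the bottom of the bore is pushed down, m: 0 free, its top then 32 mm below the hub's mouth; 0.008 when the rotor is fully home; it pushes up with 4 N at 0 and 8 N at 0.008, enough to lift a rotor that is let go
- rotor: the large rotor, 0.13 to 0.24 kg, loose, hanging upright in one of the two stands; origin on its axis at the underside of its grey disc (72 mm across, 14 thick), z up, yaw within 0.5 rad of the world's at the start. Below the disc a 16 mm shaft, 40 mm long, with a chamfered tip
- rotor_grip (a point): on the rotor's axis, 38 mm above its origin: the place to grip. The bar grip is 36 mm (rotor x) x 14 mm (rotor y) and stands from 14 to 56 mm above the origin; grip across its 14 mm
- rotor_key (a point): middle of the key's outer face, 14 mm from the axis on the rotor's -x side and 14 mm below the origin. The key is 6 mm wide, from 4 to 24 mm below the disc, so the last 16 mm of the shaft is round and enters the bore at any angle. A steel mark on the disc's top lies above the key
- stand_a: fixed grey stand holding the large rotor: foot 84 mm across, tube 48 mm across outside and 40 inside, 50 high, the disc rests on its rim; origin at the centre of its underside; the two stands may change places
- stand_b: the same stand, holding the smaller rotor
- small_rotor: bystander: a smaller grey rotor, disc 54 mm across and 14 thick, with a round knob (22 mm across, 30 high) and a plain keyless 12 mm shaft 36 long; origin at the centre of the disc's underside, 50 mm up on the other stand
- pill_bottle: bystander: amber jar, 44 mm across, 75 high; origin at its underside
- white_bottle: bystander: white jar, 54 mm across, 95 high; origin at its underside
- carton: bystander: white carton 50 x 95 x 30 mm; origin at its underside
- spatula: bystander: steel spatula 190 mm long, lying flat
- mortar: bystander: white porcelain bowl 90 mm across, 55 high; origin at its underside
- tall_bottle: bystander: amber bottle, 48 mm across, 120 high; origin at its underside

How it is judged:
On the way, in this order (a step that is already met when the one before it is completed fails the run):
1. the stop button is pressed all the way down (value of joint stop_press above 0.006 m), for 0.1 s.
2. the button's head is twisted clockwise to its stop (value of joint stop_twist above 0.6 rad), for 0.1 s.
3. the large rotor is lifted clear of its stand (z of rotor in the frame of stand_a above 0.09 m), for 0.1 s.
At the end, for the whole second after the job is handed in: The large rotor is at rest upright in the hub (tilt under 0.07 rad, axis within 4 mm), its disc within 2 mm of the hub's face and the ejector pushed down more than 6 mm, with the fingers still on it (over 3 N); the stop button is up again (under 3 mm) and its head still twisted more than 0.6 rad (z of rotor in the frame of hub_mouth between -0.004 and 0.002 m and horizontal distance between rotor and hub_mouth below 0.004 m and angle between rotor's own z axis and vertical below 0.07 rad and value of joint ejector above 0.006 m and contact force between the fingers and rotor above 3 N and linear speed of rotor below 0.02 m/s and value of joint stop_twist above 0.6 rad and value of joint stop_press below 0.003 m); the arm keeps its last pose, push and grip.
It fails at once if a bystander is moved more than 40 mm (distance of any of small_rotor, pill_bottle, white_bottle, carton, spatula, mortar, tall_bottle from where it was at the start of the episode above 0.04 m).
It also fails if it takes over 58 s, if anything falls off the work surface, if the arm or the gripper's body presses on something with over 40 N, if the wrist force passes 120 N, or if a joint passes its speed limit or range.

## Working session

There is one attempt and no reset: what is moved stays moved. The work goes in short steps, Python scripts to look and compute and a tool call to move; the robot and the scene stay as the last step left them, time stands still between calls to the robot, and variables do not carry over. Pictures are saved under pics/ and viewed, at most 10 in all, crops included, and the job is handed in when it is done.

Besides the shell and the picture viewer there is one more tool, called after ">>>" as a command line: name --argument value ..., lists and objects as JSON in quotes. servo_tool: Moves the arm, as the interface text tells. Its arguments: {"type":"object","properties":{"commands":{"type":"array"}},"required":["commands"]}

```bash
mkdir -p pics; cat > h.py <<'E'
import numpy as np, cv2
from bench import ctrl
def save(name,fn):
    c=ctrl.camera(name); cv2.imwrite('pics/'+fn,c['color'][:,:,::-1]); np.save('pics/'+name+'.npy',c,allow_pickle=True); return c
def load(name): return np.load('pics/'+name+'.npy',allow_pickle=True).item()
def ray(c,u,v):
    d=np.array([(u-c['cx'])/c['fx'],(v-c['cy'])/c['fy']]); s=d.copy()
    for _ in range(20): s=d/(1+c['k1']*(s@s))
    R=np.array(c['R']);t=np.array(c['t'])
    return -R.T@t, R.T@np.array([s[0],s[1],1.0])
def onz(c,u,v,z):
    o,d=ray(c,u,v); return o+d*(z-o[2])/d[2]
def pt(c,u,v):
    o,d=ray(c,u,v); return o+d*c['z_map'][int(round(v)),int(round(u))]
def cloud(c):
    H,W=c['z_map'].shape; v,u=np.mgrid[:H,:W].astype(float)
    K=np.array([[c['fx'],0,c['cx']],[0,c['fy'],c['cy']],[0,0,1.]])
    d=cv2.undistortPoints(np.stack([u.ravel(),v.ravel()],1)[:,None],K,np.array([c['k1'],0,0,0.]))[:,0]
    z=c['z_map'].ravel()[:,None]
    P=np.hstack([d,np.ones_like(z)])*z
    R=np.array(c['R']);t=np.array(c['t'])
    return ((P-t)@R).reshape(H,W,3)
E
python3 - <<'E'
from h import *
a=save('top','top1.png'); b=save('scene','scene1.png')
for c in(a,b): print(-np.array(c['R']).T@c['t'],c['fx'],c['k1'],(c['z_map']>0).mean())
o=ctrl.get_obs(); print(o)
E
```

```text
[0.43397663 0.02587464 1.71117926] 537.7478905644849 0.05138888157253078 0.9959863945578231
[ 1.21078193 -0.36344308  0.77171255] 455.3593147370391 -0.030415210477969357 0.9960586734693877
{'time_s': 0.1, 'q': array([ 1.06672701e+00,  1.81500166e-01,  1.60792463e+00, -1.16430516e-05,
        1.35378740e+00, -2.06345040e-01]), 'dq': array([-0.00182685, -0.00238512, -0.00070994,  0.00097645,  0.00124465,
        0.00054559]), 'joint_efforts': array([ 1.06967720e-03, -4.45877337e+01, -3.52237272e+01, -2.87602197e-04,
        4.35036316e-03, -1.15310556e-05]), 'eef_pos': array([0.16845337, 0.54928053, 0.25244738]), 'eef_rot': array([-2.76296870e-04,  1.48311659e-01,  9.88940340e-01, -7.61197719e-04]), 'wrist_force': array([-0.03316197,  0.16008099,  0.42715603]), 'torque': array([-0.03627373, -0.03448556,  0.04783167]), 'grasp_force': 0.0, 'opening': 0.9996998751369905}
```

View pics/top1.png

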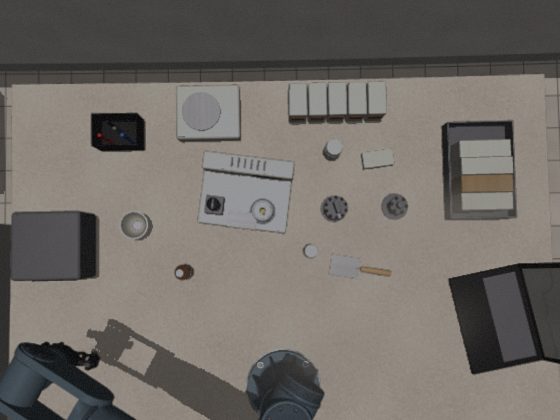

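View pics/scene1.png

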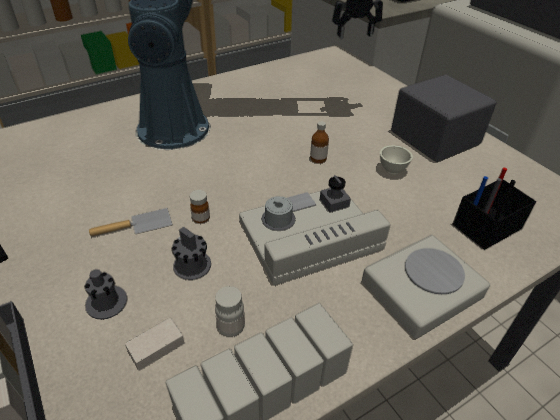

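The top view shows the counter around (247,195), with the stop button at (214,204) and the hub at (262,210). The large rotor is at (334,208) and the small one at (395,206). In the scene view the hub is at (279,210), the button at (337,190) and the large rotor at (190,250).

```bash
python3 - <<'E'
from h import *
a=load('top'); C=cloud(a); b=load('scene'); D=cloud(b)
i=a['color'][175:245,190:360][:,:,::-1]
i=cv2.resize(i,None,fx=4.7,fy=4.7,interpolation=cv2.INTER_CUBIC)
cv2.imwrite('pics/crop1.png',cv2.convertScaleAbs(i,alpha=1.5))
for n,(u,v) in dict(stop=(214,204),hub=(262,210),rot=(334,208),small=(395,206)).items():
    print(n,C[v,u].round(4))
def near(Cl,xy,r,z0,z1):
    m=(np.hypot(Cl[...,0]-xy[0],Cl[...,1]-xy[1])<r)&(Cl[...,2]>z0)&(Cl[...,2]<z1)
    return m
for n,(u,v),r,z0,z1 in [('stophead',(214,204),.035,.088,.12),('hub',(262,210),.045,.068,.08),('disc',(334,208),.05,.055,.07),('bar',(334,208),.05,.09,.12),('housing',(247,165),.15,.08,.09)]:
    xy=C[v,u,:2]
    for nm,Q,c in (('top',C,a),('scene',D,b)):
        m=near(Q,xy,r,z0,z1); P=Q[m]
        if len(P)<5: print(n,nm,len(P)); continue
        (x,y),rad=cv2.minEnclosingCircle(P[:,:2].astype(np.float32)*1000)
        rc=cv2.minAreaRect(P[:,:2].astype(np.float32)*1000)
        print(n,nm,len(P),P.mean(0).round(4),'circ',round(x,1),round(y,1),round(rad,1),'rect',np.round(rc[0],1),np.round(rc[1],1),round(rc[2],1),'zmax',P[:,2].max().round(4))
E
```

```text
stop [0.5643 0.1963 0.1058]
hub [0.5479 0.0541 0.0415]
rot [ 0.5476 -0.1662  0.0733]
small [ 0.5507 -0.3536  0.064 ]
stophead top 139 [0.5677 0.2024 0.1019] circ 568.5 202.9 20.3 rect [568.  203.2] [36.9 37.8] 0.3 zmax 0.1123
stophead scene 187 [0.5739 0.1983 0.0998] circ 569.8 201.9 20.2 rect [570.2 201.4] [36.5 38.2] 0.2 zmax 0.1083
hub top 258 [0.5468 0.0548 0.0746] circ 546.9 54.7 31.8 rect [547.3  55.1] [61.1 60.5] 43.9 zmax 0.0798
hub scene 427 [0.5507 0.0525 0.0738] circ 548.6 54.0 32.9 rect [548.3  53.9] [62.3 62.6] 5.8 zmax 0.0781
disc top 339 [ 0.552  -0.17    0.0633] circ 552.6 -170.5 36.7 rect [ 553.1 -170.5] [68.3 71.3] 89.4 zmax 0.07
disc scene 577 [ 0.5624 -0.1756  0.0631] circ 553.2 -170.7 38.3 rect [ 557.5 -173.2] [73.6 65.8] 76.5 zmax 0.0696
bar top 61 [ 0.5527 -0.1705  0.1043] circ 552.7 -171.0 17.6 rect [ 552.6 -170.7] [35.1 14.3] 18.5 zmax 0.1108
bar scene 155 [ 0.5571 -0.1732  0.1014] circ 553.8 -171.5 19.1 rect [ 554.5 -172.1] [37.1 15.5] 20.1 zmax 0.109
housing top 1323 [0.6837 0.0953 0.0849] circ 681.4 96.1 140.3 rect [632.7 102.2] [278.4 162.7] 82.0 zmax 0.09
housing scene 2409 [0.6888 0.0879 0.0844] circ 674.0 96.0 142.3 rect [634.7 100.8] [279.  164.3] 82.2 zmax 0.0893
```

View pics/crop1.png

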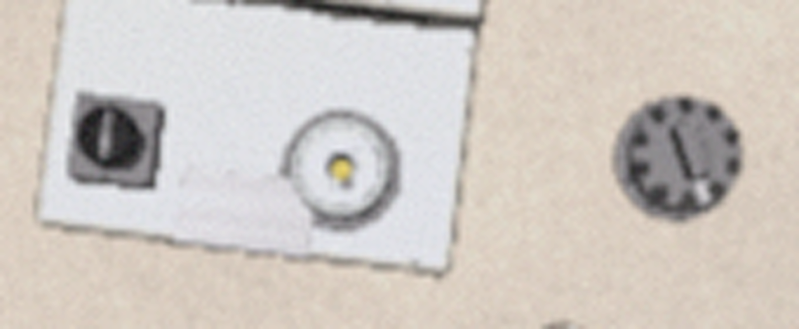

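The crop shows the stop button at (110,138) and the hub at (341,169), with a dark slot spot just below-right of its bore at (348,185). The rotor bar runs from (675,130) to (695,178), and the key mark is at its lower end, (703,190).

>>> servo_tool --commands '[[[-40.4,-17.8,2],0,85],[[-40.4,-17.8,2],0,85],[[-40.4,-17.8,2],0,85],[[-40.4,-17.9,2],0,85],[[-40.4,-17.8,2],0,85],[[-40.4,-17.9,2],0,85],[[-40.4,-17.8,2],0,85],[[-40.4,-17.9,2],0,85],[[-40.4,-17.8,2],0,85],[[-40.4,-17.9,2],0,85],[[-40.4,-17.9,2],0,85],[[-40.1,-17.9,2],0,85],[[0,0,0],0,85],[[0,0,0],0,85]]'

```text
time_s: 1.85
eef_pos: [0.5684, 0.2029, 0.2286]
eef_rot: [-0.001, 0.149, 0.989, -0.0]
wrist_force: [0.6, 0.2, -0.4]
opening: 0.993
grasp_force: 0.0
```

```bash
python3 - <<'E'
from h import *
w=save('wrist','w1.png'); o=ctrl.get_obs(); print(o['time_s'],o['eef_pos'],o['eef_rot'],o['q'])
C=cloud(w)
for n,xy,r,z0,z1 in [('head',(.569,.2025),.035,.09,.112),('base',(.569,.2025),.05,.055,.064)]:
    m=(np.hypot(C[...,0]-xy[0],C[...,1]-xy[1])<r)&(C[...,2]>z0)&(C[...,2]<z1)
    P=C[m]; 
    if len(P)>5:
        print(n,len(P),P.mean(0).round(4),cv2.minEnclosingCircle(P[:,:2].astype(np.float32)*1000),cv2.minAreaRect(P[:,:2].astype(np.float32)*1000),np.percentile(P[:,2],[5,50,95]))
E
```

```text
1.9 [0.56814141 0.20339041 0.22890414] [-6.03179601e-04  1.48062282e-01  9.88977855e-01 -8.97527633e-06] [ 1.47137231e-01  2.65435851e-01  1.55602717e+00  3.45113013e-04
  1.32128887e+00 -1.12652711e+00]
head 2349 [0.5656 0.203  0.1035] ((567.4705200195312, 202.3167724609375), 20.217403411865234) ((567.552001953125, 202.26812744140625), (39.15907287597656, 39.645050048828125), 47.71446990966797) [0.09948367 0.10350247 0.10892095]
base 2224 [0.557  0.2059 0.0613] ((567.77734375, 202.20046997070312), 38.353660583496094) ((567.6085815429688, 202.3055419921875), (56.02904510498047, 56.42017364501953), 81.919677734375) [0.05935711 0.06151205 0.06276019]
```

View pics/w1.png

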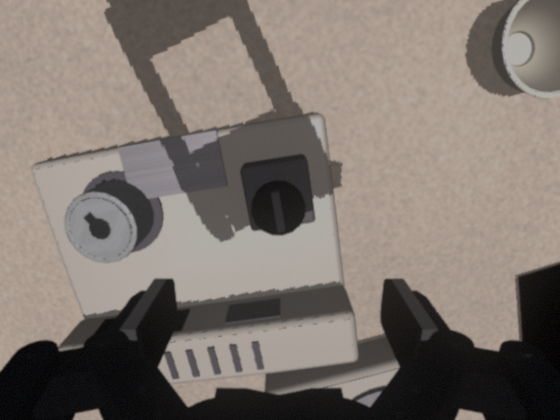

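The wrist view shows the button head at (277,207). On the hub face at (99,225), the keyway points up-left of the bore. I'll compute that angle while descending on the button.

```bash
python3 - <<'E'
from h import *
w=load('wrist'); C=cloud(w)
g=cv2.cvtColor(w['color'],cv2.COLOR_RGB2GRAY)
u,v=np.meshgrid(np.arange(65,136),np.arange(190,264))
X=np.array([onz(w,a,b,.075)[:2] for a,b in zip(u.ravel(),v.ravel())])
G=g[190:264,65:136].ravel(); 
m=(np.abs(C[190:264,65:136,2].ravel()-.075)<.006); 
(hx,hy),r=cv2.minEnclosingCircle(X[m].astype(np.float32)*1000); print('hub',hx,hy,r, np.percentile(G,[2,20,50,80]))
mm=(G<75)&(np.hypot(X[:,0]-hx/1000,X[:,1]-hy/1000)<.022)
D=X[mm]*1000-[hx,hy]
far=D[np.hypot(*D.T)>10.5]; print(len(D),len(far),far.round(1).tolist()[:40])
f=far.mean(0); print('slot angle',np.arctan2(f[1],f[0]))
cv2.imwrite('pics/c2.png',cv2.resize(w['color'][185:270,60:145][:,:,::-1],None,fx=6,fy=6,interpolation=cv2.INTER_CUBIC))
E
```

```text
hub 545.3724975585938 54.6844482421875 33.654022216796875 [ 49. 118. 141. 146.]
366 47 [[-13.4, -4.5], [-13.2, -3.7], [-12.9, -5.7], [-12.6, -4.9], [-12.4, -4.1], [-12.1, -3.2], [-12.4, -7.0], [-12.1, -6.1], [-11.8, -5.3], [-11.6, -4.4], [-11.3, -3.6], [-11.8, -8.2], [-11.6, -7.3], [-11.3, -6.5], [-11.1, -5.7], [-10.8, -4.8], [-10.5, -4.0], [-10.3, -3.2], [-11.3, -9.4], [-11.0, -8.6], [-10.8, -7.7], [-10.5, -6.9], [-10.3, -6.1], [-10.0, -5.2], [-9.8, -4.4], [-10.5, -9.8], [-10.2, -9.0], [-10.0, -8.1], [-9.7, -7.3], [-9.5, -6.5], [-9.2, -5.6], [-9.4, -9.4], [-9.2, -8.5], [-8.9, -7.7], [-8.7, -6.8], [-8.4, -8.9], [-8.1, -8.1], [-7.9, -7.2], [-7.3, -8.5], [2.3, -10.3]]
slot angle -2.428464249961895
```

>>> servo_tool --commands '[[[0.4,-1,22],0,85],[[0,0,24],0,85],[[0,0,24],0,80],[[0,0,24],0,70],[[0,0,24],0,60],[[0,0,14.5],0,55],[[0,0,0],0,45],[[0,0,0],0,30],[[0,0,0],0,30],[[0,0,0],0,30],[[0,0,0],0,30],[[0,0,0],0,30]]'

```text
time_s: 3.4
eef_pos: [0.5681, 0.2023, 0.0971]
eef_rot: [-0.0, 0.148, 0.989, 0.0]
wrist_force: [-3.8, 2.7, 0.9]
opening: 0.442
grasp_force: 60.7
```

View pics/c2.png

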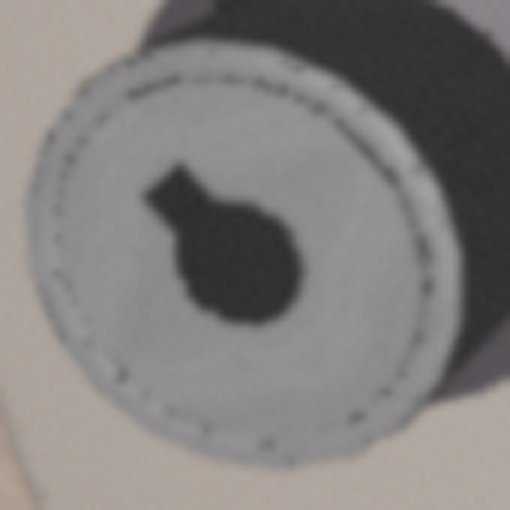

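The crop shows the bore centre at about (240,263) and the outer end of the slot at about (163,180). Next I press 9.5 mm and twist 0.85 rad, then open.

>>> servo_tool --commands '[[[0,0,4],0,30],[[0,0,4],0,30],[[0,0,1.5],0,30],[[0,0,0],0,30],[[0,0,0],0,30],[[0,0,0],0,30]]'

```text
time_s: 4.15
eef_pos: [0.5683, 0.2023, 0.089]
eef_rot: [-0.0, 0.148, 0.989, 0.0]
wrist_force: [-8.6, 1.7, 10.5]
opening: 0.444
grasp_force: 61.6
```

```bash
python3 - <<'E'
from h import *
w=load('wrist')
c=onz(w,100,228.8,.075); s=onz(w,60+163/6,185+180/6,.075); d=(s-c)*1000
print(c,d,np.hypot(*d[:2]),np.arctan2(d[1],d[0]))
E
```

```text
[0.5473421  0.05321545 0.075     ] [-14.28158351  -5.34305474   0.        ] 15.248339629700215 -2.783591949318454
```

>>> servo_tool --commands '[[[0,0,0],0.17,30],[[0,0,0],0.17,30],[[0,0,0],0.17,30],[[0,0,0],0.17,30],[[0,0,0],0.15,30],[[0,0,0],0,30],[[0,0,0],0,30],[[0,0,0],0,30]]'

```text
time_s: 5.15
eef_pos: [0.5676, 0.2016, 0.089]
eef_rot: [-0.0, 0.534, 0.846, -0.001]
wrist_force: [-11.9, -1.7, 13.4]
opening: 0.443
grasp_force: 62.0
```

>>> servo_tool --commands '[[[0,0,-4],0,30],[[0,0,-4],0,30],[[0,0,0],0,60],[[0,0,0],0,75],[[0,0,0],0,85],[[0,0,0],0,85],[[0,0,-15],0,85],[[0,0,-30],0,85],[[0,0,-40],0,85],[[0,0,-40],0,85],[[0,0,-10],0,85],[[0,0,0],0,85],[[0,0,0],0,85]]'

```text
time_s: 6.78
eef_pos: [0.5674, 0.2018, 0.2286]
eef_rot: [-0.001, 0.535, 0.845, -0.001]
wrist_force: [0.1, 0.2, 0.0]
opening: 0.993
grasp_force: 0.0
```

```bash
python3 - <<'E'
from h import *
w=save('wrist','w2.png'); o=ctrl.get_obs(); print(o['time_s'],o['eef_pos'],o['eef_rot'],o['q'])
C=cloud(w)
P=C[(np.hypot(C[...,0]-.5675,C[...,1]-.2023)<.03)&(C[...,2]>.08)&(C[...,2]<.12)]
print(np.percentile(P[:,2],[10,50,90,98]))
R=P[P[:,2]>np.percentile(P[:,2],50)+.0035]; r=cv2.minAreaRect(R[:,:2].astype(np.float32)*1000); print('ridge',r)
a=load('top');C=cloud(a);P=C[(np.hypot(C[...,0]-.568,C[...,1]-.2023)<.03)&(C[...,2]>.08)&(C[...,2]<.12)]
# world -> tool shift to the rotor
E
```

```text
6.825 [0.56733214 0.2017579  0.22835054] [-0.00124806  0.5345026   0.8451652  -0.00109437] [ 1.44790766e-01  2.64532182e-01  1.55831162e+00 -3.82680417e-05
  1.32206846e+00 -2.98156098e-01]
[0.10095481 0.10346951 0.10828004 0.1094005 ]
ridge ((567.4503173828125, 202.30288696289062), (6.079366207122803, 29.88115119934082), 36.706844329833984)
```

View pics/w2.png

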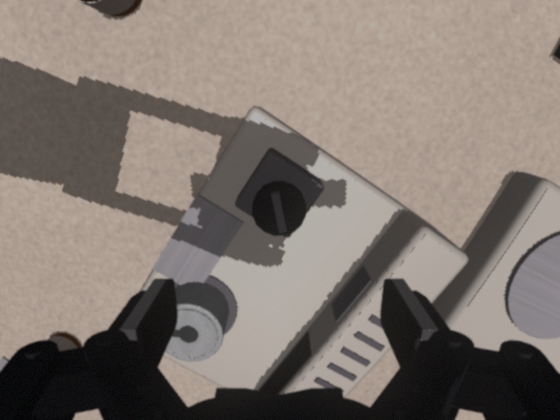

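The wrist view shows the head at (278,208), up again with its ridge turned 45°. Next I turn the tool and go over the large rotor.

>>> servo_tool --commands '[[[0,0,0],0.187,85],[[0,0,0],0.187,85],[[0,0,0],0.187,85],[[0,0,0],0.187,85],[[0,0,0],0.187,85],[[0,0,0],0.187,85],[[0,0,0],0.187,85],[[0,0,0],0.187,85],[[0,0,0],0.187,85],[[-14.9,38.7,0],0,85],[[-14.9,38.7,0],0,85],[[-14.9,38.7,0],0,85],[[-14.9,38.7,0],0,85],[[-14.9,38.7,0],0,85],[[-14.9,38.7,0],0,85],[[-14.9,38.7,0],0,85],[[-14.9,38.7,0],0,85],[[-14.9,38.7,0],0,85],[[0,0,0],0,85]]'

```text
time_s: 9.2
eef_pos: [0.5538, -0.1735, 0.2287]
eef_rot: [-0.0, 0.987, 0.163, -0.001]
wrist_force: [0.3, 0.1, -0.4]
opening: 0.997
grasp_force: 0.0
```

```bash
python3 - <<'E'
from h import *
w=save('wrist','w3.png'); o=ctrl.get_obs(); print(o['time_s'],o['eef_pos'],o['eef_rot'],o['q'])
C=cloud(w); f=np.float32
def near(r,z0,z1): return C[(np.hypot(C[...,0]-.553,C[...,1]+.171)<r)&(C[...,2]>z0)&(C[...,2]<z1)]
P=near(.05,.058,.069); print('disc',len(P),cv2.minEnclosingCircle(P[:,:2].astype(f)*1000))
P=near(.05,.1,.112); print('bar',len(P),cv2.minAreaRect(P[:,:2].astype(f)*1000),P[:,2].mean())
q=o['eef_rot']; ph=np.arctan2(q[2],q[1]); print('ty deg',np.degrees(2*ph)-90)
E
```

```text
9.25 [ 0.55385041 -0.17187363  0.22872424] [-9.36312718e-04  9.86562631e-01  1.63377609e-01 -1.02708087e-03] [-5.05563188e-01  2.15766933e-01  1.61697006e+00  1.99766670e-04
  1.31162857e+00  7.36954758e-01]
disc 4735 ((551.9658203125, -172.42991638183594), 37.11049270629883)
bar 975 ((552.1085205078125, -172.57012939453125), (35.98973083496094, 13.74544620513916), 18.522939682006836) 0.10709558765554268
ty deg -71.19398286689281
```

View pics/w3.png

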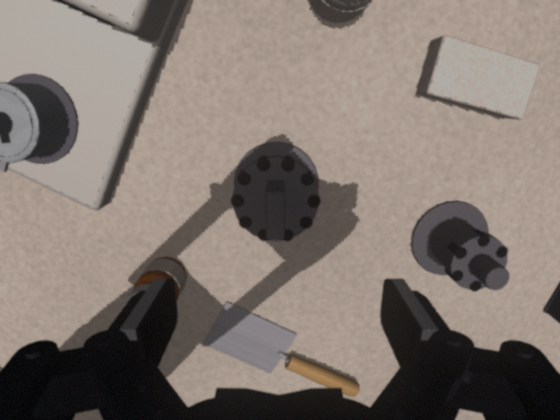

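The wrist view has the rotor bar at (276,205), aligned with the jaws, and the hub at left at (10,125). Next I descend and grip.

>>> servo_tool --commands '[[[-1.4,0.2,20],0,85],[[0,0,25],0,70],[[0,0,25],0,60],[[0,0,25],0,50],[[0,0,25],0,45],[[0,0,17],0,40],[[0,0,0],0,25],[[0,0,0],0,5],[[0,0,0],0,5],[[0,0,0],0,5],[[0,0,0],0,5],[[0,0,0],0,5]]'

```text
time_s: 10.75
eef_pos: [0.5535, -0.1718, 0.0936]
eef_rot: [0.0, 0.986, 0.165, 0.0]
wrist_force: [-0.8, -0.5, 0.6]
opening: 0.157
grasp_force: 59.4
```

>>> servo_tool --commands '[[[0,0,-10],0,5],[[0,0,-25],0,5],[[0,0,-25],0,5],[[0,0,-25],0,5],[[0,0,-25],0,5],[[0,0,-20],0,5],[[0,0,0],-0.035,5],[[6.7,-21.7,0],0,5],[[10,-30,0],0,5],[[12,-33,0],0,5],[[12,-33,0],0,5],[[12,-33,0],0,5],[[12,-33,0],0,5],[[10,-30,0],0,5],[[0,0,0],0,5],[[0,0,0],0,5]]'

```text
time_s: 12.75
eef_pos: [0.546, 0.055, 0.2224]
eef_rot: [-0.0, 0.983, 0.182, -0.001]
wrist_force: [-0.1, -0.5, -2.2]
opening: 0.156
grasp_force: 59.2
```

```bash
python3 - <<'E'
from h import *
w=save('wrist','w4.png'); b=save('scene','s4.png'); a=save('top','t4.png')
o=ctrl.get_obs(); print(o['time_s'],o['eef_pos'],o['eef_rot'],o['wrist_force'])
f=np.float32
for n,c in (('w',w),('s',b),('t',a)):
    C=cloud(c)
    for nm,r,z0,z1 in (('hub',.045,.071,.079),('disc',.05,.187,.2),('shaft',.015,.142,.178)):
        P=C[(np.hypot(C[...,0]-.547,C[...,1]-.054)<r)&(C[...,2]>z0)&(C[...,2]<z1)]
        if len(P)>9:
            (x,y),rr=cv2.minEnclosingCircle(P[:,:2].astype(f)*1000); print(n,nm,len(P),round(x,1),round(y,1),round(rr,1),P[:,2].mean().round(4),P[:,2].min().round(4))
E
```

```text
12.9 [0.54655952 0.05396085 0.22297687] [-5.26614883e-06  9.83409043e-01  1.81401716e-01 -2.68019307e-04] [ 0.6358616   0.60912688 -2.45844421]
w hub 2288 547.3 53.7 31.8 0.0763 0.071
w disc 9170 544.7 53.8 36.8 0.1942 0.187
s hub 390 547.5 53.2 33.4 0.0743 0.071
s disc 448 546.0 53.9 37.8 0.1925 0.187
s shaft 31 549.0 51.0 7.2 0.1483 0.1422
t disc 49 522.1 54.6 25.5 0.1933 0.1876
```

View pics/w4.png

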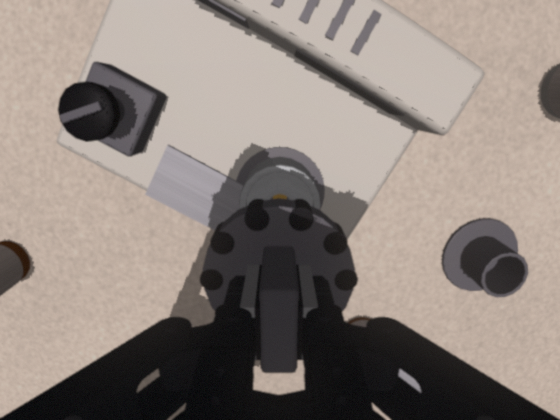

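View pics/s4.png

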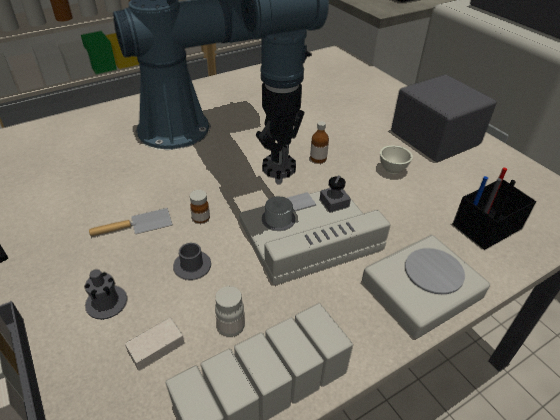

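The wrist view has the rotor disc at (278,265) over the hub at (280,195). The scene view shows it hanging upright at (279,165) above the hub at (279,212). I shift it slightly and descend to just above the mouth.

>>> servo_tool --commands '[[[1.5,0.8,10],0,5],[[0,0,20],0,5],[[0,0,20],0,5],[[0,0,8],0,5],[[0,0,0],0,5],[[0,0,0],0,5]]'

```text
time_s: 13.65
eef_pos: [0.549, 0.0542, 0.166]
eef_rot: [0.0, 0.983, 0.182, 0.001]
wrist_force: [0.3, 0.6, -2.6]
opening: 0.158
grasp_force: 59.2
```

```bash
python3 - <<'E'
from h import *
b=save('scene','s5.png'); w=save('wrist','w5.png')
o=ctrl.get_obs(); print(o['time_s'],o['eef_pos'],o['wrist_force'])
f=np.float32
for n,c in (('s',b),('w',w)):
    C=cloud(c)
    for nm,r,z0,z1 in (('hub',.045,.071,.079),('disc',.05,.129,.141),('shaft',.013,.084,.098),('shafthi',.013,.098,.116)):
        P=C[(np.hypot(C[...,0]-.547,C[...,1]-.054)<r)&(C[...,2]>z0)&(C[...,2]<z1)]
        if len(P)>9:
            (x,y),rr=cv2.minEnclosingCircle(P[:,:2].astype(f)*1000); print(n,nm,len(P),round(x,1),round(y,1),round(rr,1),P.mean(0).round(4),P[:,2].max().round(4))
cv2.imwrite('pics/c5.png',cv2.resize(b['color'][150:240,230:330][:,:,::-1],None,fx=6,fy=6,interpolation=cv2.INTER_CUBIC))
E
```

```text
13.75 [0.54900779 0.05429341 0.16618815] [-0.4823916   0.1105607  -2.16924627]
s hub 321 548.2 53.2 32.5 [0.5538 0.0505 0.0743] 0.0782
s disc 434 548.4 51.6 38.7 [0.5591 0.0467 0.1355] 0.1403
s shaft 24 550.2 51.3 7.8 [0.5532 0.0501 0.0906] 0.0972
w hub 985 559.4 59.3 28.1 [0.5695 0.064  0.0759] 0.0784
w disc 9195 547.9 53.0 36.8 [0.5622 0.0586 0.1379] 0.1409
```

View pics/c5.png

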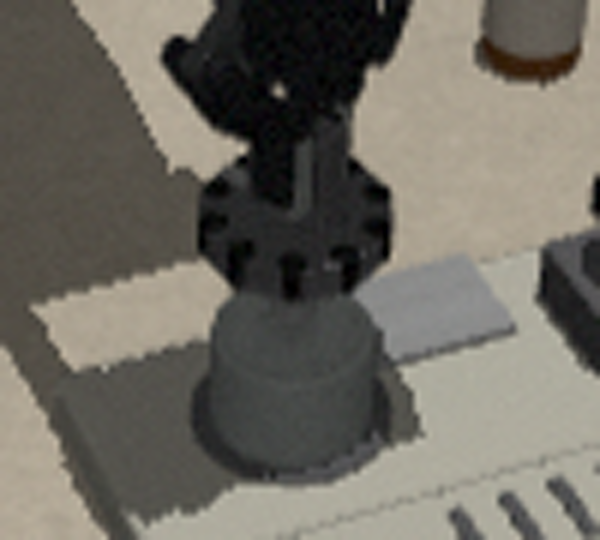

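The crop shows the shaft between disc and hub at (292,305), central over the hub face. I descend gently and watch the force.

>>> servo_tool --commands '[[[0,-0.5,3],0,5],[[0,0,3],0,5],[[0,0,3],0,5],[[0,0,3],0,5],[[0,0,0],0,5]]'

```text
time_s: 14.38
eef_pos: [0.548, 0.0549, 0.1529]
eef_rot: [-0.0, 0.983, 0.182, -0.0]
wrist_force: [0.4, 0.1, -2.1]
opening: 0.153
grasp_force: 59.2
```

>>> servo_tool --commands '[[[0,0,3],0,5],[[0,0,3],0,5],[[0,0,2],0,5],[[0,0,2],0,5],[[0,0,2],0,5],[[0,0,1.5],0,5],[[0,0,0],0,5]]'

```text
time_s: 15.25
eef_pos: [0.5481, 0.0549, 0.1397]
eef_rot: [-0.0, 0.983, 0.182, -0.0]
wrist_force: [0.1, -0.7, -2.4]
opening: 0.153
grasp_force: 59.2
```

>>> servo_tool --commands '[[[0,0,2],0,5],[[0,0,2],0,5],[[0,0,2],0,5],[[0,0,0],0,5]]'

```text
time_s: 15.75
eef_pos: [0.548, 0.0549, 0.1335]
eef_rot: [-0.0, 0.983, 0.182, -0.0]
wrist_force: [0.1, -0.6, -2.1]
opening: 0.156
grasp_force: 59.2
```

The key has slipped in with no resistance, so I push on against the ejector.

>>> servo_tool --commands '[[[0,0,3],0,5],[[0,0,3],0,5],[[0,0,3],0,5],[[0,0,2],0,5],[[0,0,2],0,5],[[0,0,1],0,5],[[0,0,1],0,5],[[0,0,0],0,5],[[0,0,0],0,5]]'

```text
time_s: 16.88
eef_pos: [0.5484, 0.0549, 0.1192]
eef_rot: [0.0, 0.983, 0.182, 0.0]
wrist_force: [-2.3, 0.2, 6.1]
opening: 0.155
grasp_force: 60.3
```

>>> servo_tool --commands '[[[0,0,1],0,5],[[0,0,1],0,5],[[0,0,0.5],0,5],[[0,0,0],0,5],[[0,0,0],0,5]]'

```text
time_s: 17.5
eef_pos: [0.5484, 0.0549, 0.1186]
eef_rot: [0.0, 0.983, 0.182, 0.0]
wrist_force: [-9.4, 0.9, 20.6]
opening: 0.156
grasp_force: 62.7
```

```bash
python3 - <<'E'
from h import *
f=np.float32
for n in('scene','wrist'):
    c=save(n,n+'6.png'); C=cloud(c)
    P=C[(np.hypot(C[...,0]-.5475,C[...,1]-.054)<.045)&(C[...,2]>.083)&(C[...,2]<.097)]
    print(n,len(P),np.percentile(P[:,2],[10,50,90]).round(4),cv2.minEnclosingCircle(P[:,:2].astype(f)*1000))
    P=C[(np.hypot(C[...,0]-.5675,C[...,1]-.2023)<.03)&(C[...,2]>.08)&(C[...,2]<.12)]
    if len(P)>9: print('stop',np.percentile(P[:,2],[10,50,95]).round(4))
o=ctrl.get_obs(); print(o['time_s'],o['eef_pos'],o['eef_rot'],o['wrist_force'],o['grasp_force'])
E
```

```text
scene 417 [0.0857 0.0886 0.0906] ((548.2627563476562, 54.92060089111328), 38.65669631958008)
stop [0.0911 0.1005 0.1066]
wrist 9181 [0.0896 0.0905 0.0914] ((547.3921508789062, 53.82952880859375), 36.660221099853516)
stop [0.0912 0.0951 0.1007]
17.6 [0.5484264  0.05490898 0.11861602] [1.75852292e-04 9.83289994e-01 1.82045964e-01 1.55913318e-04] [-10.63696451   0.61065748  20.8104106 ] 62.67439842224121
```

```bash
python3 -c "
from bench import ctrl
print(ctrl.hand_in())"
```

```text
the job is handed in; nothing more can be done
None
```

The stop button was pressed and twisted to its stop and is up again; the rotor's key is in the keyway and the disc sits flush on the hub, still gripped and pressed home. I handed the job in at about 17.6 s, and no verdict was returned.

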